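# Clear the gate of the bench locker, ease its sagging bolt out and hold it ajar

## Robot

A 6-joint arm with a two-finger parallel gripper is mounted at the origin on the work surface. World frame = base frame: x ahead of the robot, y to its left, z up, the work surface at z = 0. Lengths are in m, angles in rad, forces in N, time in s.
With the tool pointing down it reaches from about 0.3 to 0.775 m from the base axis. Payload 14.6 kg.
Tool frame: the origin (TCP) lies at the very end of the fingers, on their centre line; the grasp point (between the pads) lies 19 mm behind it (manip.pinch_z is the distance from the TCP to the grasp point, in m); z points along the fingers, y is the line along which they close (so a half turn about z gives the same grasp; the last joint's range is limited). The gripper opens to 94 mm and grips with 3 to 60 N. Pads are 16 mm wide; open, the fingers measure 119 mm over their backs; the gripper's body (75 mm by 177 mm) begins 78 mm behind the grasp point.
Start: joints at [-1.237, 0.3, 1.521, -0, 1.321, -0.067], TCP at [0.215, -0.506, 0.205] pointing down, gripper open.
Joint ranges: [-3.03, 3.03], [-0.79, 2.21], [0.23, 2.52], [-1.04, 4.18], [0, 3.07], [-2.55, 2.55]. Speed limits (rad/s): [2.22, 2.22, 2.57, 3.14, 3.14, 3.14].

## Interface

Orientations are given as a rotation vector (axis times angle).
In Python, from bench import manip, viewer gives the robot as it stands.
- The arm moves only by the tool apply_moves, never from a script. Its argument "motion" is a list of rows, each an object with "gripper": the opening in per cent of the stroke, from 0 (shut) to 100 (fully open); "delta_pos": the shift along the world's x, y, z in m, a list of three; "roll": the turn about the world's z in degrees. A call has exactly 5 rows; each row shifts and turns the commanded pose from where the row before left it; what a row does not reach is not made up. A row lasts 1/10 s, in which the tool goes at most 50 mm and 8.59 degrees, less where a joint would pass 70% of its speed; a pose out of reach is approached as far as the arm can. A call is refused whole if a number of a shift passes 0.05 or a number of a turn 8.59, either way. A call with a gripper value outside its range is refused whole. The fingers move at their own pace and stop on an object; the grip force is fixed at half the most. Time passes only in rows, so rows that do not move let the fingers close, or fill a call up. It gives the time, the measured TCP pose, the force, the opening and the grip force at its end, in the units of the state.
- manip.get_state(): the state, without advancing time (a new reading comes with each control period).
- viewer.read_camera(name): name is "scene" or "top" or "wrist"; returns (picture, depth): 400x640x3 uint8, red, green, blue; 400x640 float32, m along the optical axis (not along the pixel's ray), 0 where there is no reading.
- viewer.camera_info(name): a dict with "fx", "fy", "cx", "cy" (pixels), "k1" (the pictures are not rectified: a ray, as slopes to the right and down, at radius r is drawn at 1 + k1 r^2 times it, then the intrinsics apply), "extrinsics" (4x4, takes a point from camera to world coordinates); the wrist camera has in their place "hand_eye" (4x4, takes a point from camera to tool coordinates, whose origin is the TCP and whose axes are the flange's). Camera axes: x right, y down, z forward; pixel columns grow to the right and rows downward; lengths in m; the calibration is good to about 2 mm. A picture is of the moment at which its call begins: read the wrist's pose just before it. camera_info takes no time and is no camera call.
- manip.job_done(): hands the job in; it is judged then, once.
The state is a dict: "t": time; "q": joint angles; "joint_vel": joint speeds; "joint_efforts": joint torques, N m; "ee_pos": TCP position; "ee_rot": TCP orientation; "force": force on the tool from outside, world axes, zero at the start; "ft_torque": the same for the moment, N m; "grip_width": opening from 0.0 (shut) to 1.0 (fully open); "finger_force": force on a finger pad.
Only numpy, scipy, OpenCV 4.12 (cv2) and the standard library are available. Lean on these libraries where they do the work, as an engineer would, in place of code of your own. Each camera call takes 0.05 s, during which the arm holds its last target. There are 200 camera calls.

## Task

The stain jar stands in the way of the little locker's gate: first stand it, upright, on the light board in the middle of the gap between the red tin and the blue tin, in line with them, and let go of it. Then draw the gate's sagging barrel bolt by its red knob, lifting the bolt over the bent-up lip of the keeper while you pull it fully clear, and pull the gate open by that knob until the free stile stands about 8 cm ajar. Finish while still gripping the knob and holding the gate there (its spring would shut it), with the jar never tipped and the tins and the other tools left where they are.

Things in the scene. Friction and masses are not known exactly. Their poses are not given: they have to be found in the camera images.
- jar_mid (a point): centre (half-way up, 50 mm above its foot) of the amber stain jar with a dark wooden lid and a paper label: an upright cylinder 56 mm in diameter, 100 mm tall, about 0.3 kg, loose. It starts in front of the gate, its axis 70 to 95 mm from the gate's front face.
- board: fixed light wooden board lying on the table, 90 mm (its x) by 300 mm (its y), 12 mm thick; origin at the centre of its underside. The tins stand on it at its y = +100 and -100 mm, so its centre is the middle of the gap.
- tin_red: red tin, loose, 68 mm in diameter, 90 mm tall, 0.7 kg, standing on the board; origin at the centre of its underside. It may be at either end.
- tin_blue: blue tin, like the red one, at the other end of the board.
- locker: fixed low wooden locker, roof and posts 120 mm high, gate in front. Origin on the table below the free end of the gate's front face; z up, x into the locker, y along the shut gate from free stile to hinge. Gate: y 2 to 242 mm, x 0 to 25 mm, 120 mm high; post with keeper: y -55 to -4 mm. Above them only the bolt, its straps (to 163 mm, at y 27 and 147 mm) and the keeper (to 152 mm).
- gate (a joint): angle of the gate about its vertical hinge, rad: 0 shut, growing as the free stile swings towards the locker's -x (at most 1.2). A spring always pulls it shut, with about 4 to 7 N at the knob. The free stile is 240 mm from the hinge: 0.33 rad is about 8 cm ajar.
- gate_hinge (a point): the gate's hinge axis, at the height of the gate's top (120 mm).
- bolt (a joint): how far the bolt is drawn along the gate towards the hinge (locker's +y when the gate is shut), m: 0 fully shot, at most 0.050. It starts at 0 to 0.005, stays where it is left (1.5 N friction). From 0.008 on the keeper's lip stops it unless it is lifted; above 0.028 it is clear of the keeper, and only then can the gate open.
- bolt_lift (a joint): how far the bolt is raised in its loose straps, m: 0 sagging (it drops back there by its weight, about 2.5 N), at most 0.016. To pass over the lip its nose must be raised by more than 0.006; 0.010 passes well.
- knob (a point): on the axis of the red knob, an upright round pin 16 mm in diameter that stands on the bolt between the straps and is free from 165 mm to 206 mm above the table (bolt sagging); this point is 14 mm below its top, at 192 mm. With the bolt at 0 it is at y = 75 mm, x = 12.5 mm of the locker; it moves with bolt and gate.
- keeper (a point): top of the keeper's bent-up lip, on the post at x = 12.5, y = -17 mm of the locker, 128 mm high. The lip is 6 mm thick, between two copper-coloured cheeks, a tall one in front and a low one behind; the bolt's nose hangs behind it.
- hammer: hammer lying on the left of the table, to be left alone.
- chisel: wooden-handled hand tool lying near the robot, to be left alone.
- brush: brush lying near the robot, to be left alone.
- bowl: brass bowl, 110 mm across, 40 mm high, far right, to be left alone.
- sander: cork sanding block, 110 x 60 x 42 mm, at the left, to be left alone.

How it is judged:
By the outcome, as a careful person would: the job done as asked, in the order asked, and still so for the second after the job is handed in, while the arm keeps its last pose, push and grip.
It also fails if it takes over 61 s, if anything falls off the work surface, if the arm or the gripper's body presses on something with over 40 N, if the wrist force passes 120 N, or if a joint passes its speed limit or range.

## Working session

There is one attempt and no reset: what is moved stays moved. The work goes in short steps, Python scripts to look and compute and a tool call to move; the robot and the scene stay as the last step left them, time stands still between calls to the robot, and variables do not carry over. Pictures are saved under pics/ and viewed, at most 10 in all, crops included, and the job is handed in when it is done.

Besides the shell and the picture viewer there is one more tool, called after "Request:" as a command line: name --argument value ..., lists and objects as JSON in quotes. apply_moves: Moves the arm, as the interface text tells. Its arguments: {"type":"object","properties":{"motion":{"type":"array","items":{"type":"object","properties":{"gripper":{"type":"number"},"delta_pos":{"type":"array","items":{"type":"number"}},"roll":{"type":"number"}}}}},"required":["motion"]}

```bash
ls && mkdir -p pics && cat > h.py <<'E'
import numpy as np, cv2
from bench import manip, viewer
def cam(n):
    im,d=viewer.read_camera(n); np.savez(f'/tmp/{n}.npz',im=im,d=d); return im,d
def ld(n):
    z=np.load(f'/tmp/{n}.npz'); return z['im'],z['d']
def pts(n,d,T=None):
    c=viewer.camera_info(n); h,w=d.shape
    u,v=np.meshgrid(np.arange(w),np.arange(h))
    x=(u-c['cx'])/c['fx']; y=(v-c['cy'])/c['fy']; a,b=x.copy(),y.copy()
    for _ in range(8):
        s=1+c['k1']*(a*a+b*b); a=x/s; b=y/s
    P=np.stack([a*d,b*d,d],-1)
    T=np.array(c['extrinsics']) if T is None else T
    return P@T[:3,:3].T+T[:3,3]
E
python3 - <<'E'
from h import *
for n in('scene','top'):
    im,d=cam(n); cv2.imwrite(f'pics/{n}0.png',im[:,:,::-1])
print(manip.get_state())
E
```

```text
pics
{'t': 0.1, 'q': array([-1.23657739e+00,  3.00395198e-01,  1.52149141e+00, -2.77662545e-05,
        1.32069792e+00, -6.66235797e-02]), 'joint_vel': array([ 0.00055635, -0.00200601, -0.00077669,  0.00022004,  0.00020145,
        0.00081786]), 'joint_efforts': array([ 2.11565217e-03, -5.32642472e+01, -3.53283548e+01,  7.09111872e-02,
        2.34049349e-02, -4.77277661e-05]), 'ee_pos': array([ 0.21451176, -0.50619975,  0.20496589]), 'ee_rot': array([-3.07774478e+00, -6.25250699e-01,  2.49639140e-04]), 'force': array([ 0.32065108, -0.37787299,  0.28441688]), 'ft_torque': array([0.02070188, 0.02573738, 0.06427053]), 'finger_force': 0.0, 'grip_width': 0.9964576018666981}
```

View pics/scene0.png

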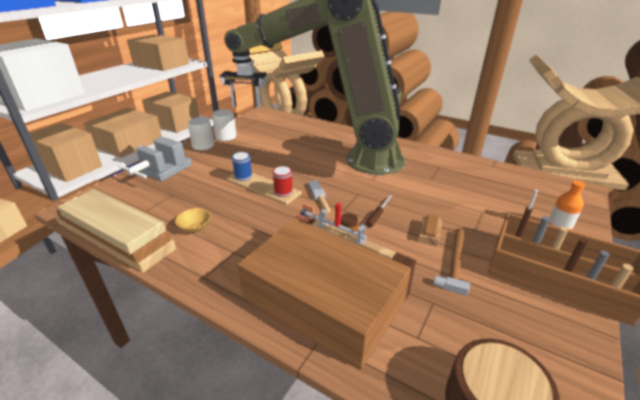

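View pics/top0.png

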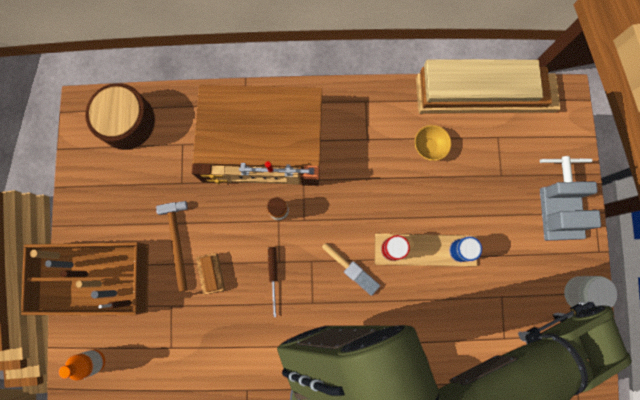

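```bash
python3 - <<'E'
from h import *
im,d=ld('top'); P=pts('top',d); I=im.astype(int)
c=cv2.resize(im[150:225,185:330],None,fx=5.4,fy=5.4,interpolation=cv2.INTER_CUBIC); cv2.imwrite('pics/crop1.png',c[:,:,::-1])
def med(m,n):
    q=P[m]; print(n,m.sum(),q.mean(0).round(4),q.min(0).round(4),q.max(0).round(4))
R,G,B=I[...,0],I[...,1],I[...,2]; Z=P[...,2]
vv,uu=np.mgrid[:400,:640]
def box(a,b,c2,d2): return (uu>=a)&(uu<b)&(vv>=c2)&(vv<d2)
med(box(378,415,228,266)&(Z>.09),'red')
med(box(445,490,228,270)&(Z>.09),'blue')
b=box(370,485,228,270)&(Z>.006)&(Z<.02); med(b,'board')
print(cv2.minAreaRect((P[b][:,:2]*1000).astype(np.float32)))
j=box(260,295,192,225)&(Z>.08); med(j,'jar')
print('enclosing',cv2.minEnclosingCircle((P[j][:,:2]).astype(np.float32)))
k=box(255,285,155,180)&(R>150)&(G<60)&(B<60); med(k,'knob'); print(np.c_[uu[k],vv[k]][:8],P[k][:8].round(3))
r=box(185,330,80,195)&(Z>.105)&(Z<.13); med(r,'roof'); print(cv2.minAreaRect((P[r][:,:2]*1000).astype(np.float32)), )
print(viewer.camera_info('top'))
E
```

```text
red 518 [ 0.4273 -0.1736  0.1186] [ 0.3546 -0.2117  0.0943] [0.4622 0.0361 1.3584]
blue 494 [ 0.4191 -0.3726  0.1117] [ 0.3546 -0.4108  0.0902] [0.4511 0.0361 1.3584]
board 1987 [ 0.4224 -0.2685  0.0131] [ 0.3657 -0.4535  0.006 ] [ 0.4915 -0.1145  0.02  ]
((427.9310302734375, -283.96905517578125), (338.3514404296875, 120.44820404052734), 88.46862030029297)
jar 313 [0.5444 0.1456 0.1198] [0.3546 0.0361 0.0803] [0.5754 0.1761 1.3584]
enclosing ((0.4633150100708008, 0.09784570336341858), 0.12512202560901642)
knob 26 [0.6431 0.1604 0.2076] [0.6359 0.1536 0.2036] [0.6499 0.1668 0.2115]
[[267 161]
 [268 161]
 [266 162]
 [267 162]
 [268 162]
 [269 162]
 [265 163]
 [266 163]] [[0.65  0.161 0.208]
 [0.65  0.159 0.208]
 [0.649 0.164 0.204]
 [0.647 0.161 0.208]
 [0.648 0.159 0.206]
 [0.647 0.156 0.209]
 [0.644 0.166 0.21 ]
 [0.645 0.164 0.207]]
roof 10776 [0.7641 0.1994 0.1219] [0.6197 0.0171 0.1054] [0.9015 0.3786 0.1299]
((759.7011108398438, 197.46253967285156), (351.99359130859375, 269.96331787109375), 87.24893951416016)
{'fx': 463.76845311777623, 'fy': 463.76845311777623, 'cx': 319.0721092876177, 'cy': 210.31557285244597, 'k1': -0.10027116447464826, 'extrinsics': array([[-2.46259744e-02, -9.89557454e-01,  1.42019743e-01,
         3.54588518e-01],
       [-9.99696624e-01,  2.43092571e-02, -3.96491958e-03,
         3.61281583e-02],
       [ 4.71121282e-04, -1.42074297e-01, -9.89855885e-01,
         1.35839218e+00],
       [ 0.00000000e+00,  0.00000000e+00,  0.00000000e+00,
         1.00000000e+00]])}
```

View pics/crop1.png

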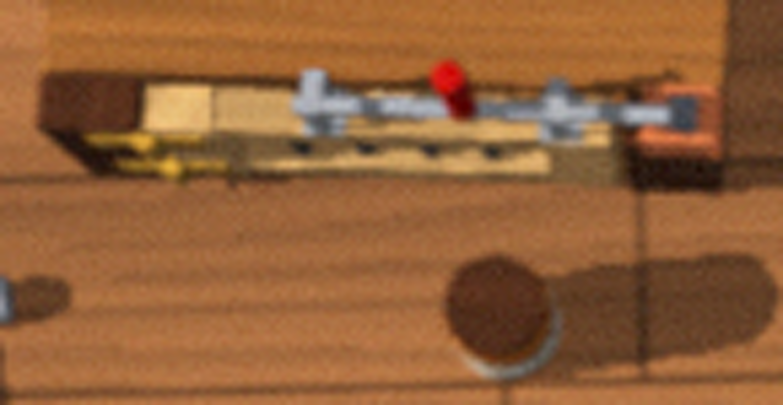

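```bash
cat >> h.py <<'E'
def circ(q):
    h=cv2.convexHull((q[:,:2]*1000).astype(np.float32))[:,0]
    A=np.c_[2*h,np.ones(len(h))]; s=np.linalg.lstsq(A,(h**2).sum(1),rcond=None)[0]
    return s[:2].round(1), np.sqrt(s[2]+s[:2]@s[:2]).round(1), np.median(q[:,:2],0).round(4), np.median(q[:,2]).round(4)
E
python3 - <<'E'
from h import *
vv,uu=np.mgrid[:400,:640]
im,d=ld('top'); P=pts('top',d); Z=P[...,2]; V=d>0
I=im.astype(int);R,G,B=I[...,0],I[...,1],I[...,2]
def box(a,b,c2,d2): return V&(uu>=a)&(uu<b)&(vv>=c2)&(vv<d2)
for n,bx,z in(('red',(375,418,225,268),.092),('blue',(445,490,228,270),.092),('jar',(260,295,192,225),.093)):
    print(n,circ(P[box(*bx)&(Z>z)&(Z<z+.03)]))
b=box(368,485,228,270)&(Z>.009)&(Z<.016)
print('board',cv2.minAreaRect((P[b][:,:2]*1000).astype(np.float32)))
bb=box(414,450,228,270)&(Z>.007)&(Z<.018)
for u in range(416,448,5):
    m=bb&(uu==u); print(u,P[m][:,0].min().round(4),P[m][:,0].max().round(4),P[m][:,1].mean().round(4))
k=box(255,285,155,180)&(R>140)&(G<70)&(B<70)&(Z>.18)&(Z<.22); print('knob',circ(P[k]),P[k].round(3)[:3])
# bolt: grey pixels z .13-.165
s=box(235,325,155,190)&(Z>.135)&(Z<.17)&(abs(R-B)<45)
q=P[s]; print('bolt',len(q),q.min(0),q.max(0)); vx=cv2.fitLine((q[:,:2]).astype(np.float32),cv2.DIST_HUBER,0,.01,.01).ravel(); print(vx,np.degrees(np.arctan2(vx[1],vx[0])))
# roof: per-row right/left edges
r=box(185,330,80,195)&(Z>.112)&(Z<.128)
for v in (100,120,140,155):
    m=r&(vv==v); print(v,P[m][[0,-1]].round(4).tolist())
for u in (200,210,220,230,250,290,300,310,316):
    m=r&(uu==u); print(u,P[m][[0,-1]].round(4).tolist())
# scene camera knob
im,d=ld('scene');P=pts('scene',d);I=im.astype(int);R,G,B=I[...,0],I[...,1],I[...,2]
for n,m in(('knob',(P[...,2]>.17)&(P[...,2]<.215)&(uu>325)&(uu<350)&(R>120)&(G<70)&(d>0)),):
    q=P[m];print(n,q.mean(0),q.min(0),q.max(0),m.sum())
E
```

```text
red (array([ 428.4, -177. ]), np.float64(34.3), array([ 0.4283, -0.1759]), np.float64(0.1041))
blue (array([ 420.1, -376.8]), np.float64(33.6), array([ 0.4198, -0.3752]), np.float64(0.1044))
jar (array([549.3, 148.4]), np.float64(25.3), array([0.549 , 0.1487]), np.float64(0.1014))
board ((431.0697937011719, -280.9215087890625), (327.06402587890625, 103.18418884277344), 88.22284698486328)
416 0.3836 0.4677 -0.2486
421 0.383 0.4673 -0.2632
426 0.3826 0.4671 -0.2778
431 0.3851 0.4664 -0.2926
436 0.3817 0.4662 -0.3072
441 0.3813 0.4659 -0.3221
446 0.3779 0.4657 -0.3368
knob (array([642.9, 160. ]), np.float64(7.2), array([0.6419, 0.1611]), np.float64(0.2077)) [[0.65  0.161 0.208]
 [0.65  0.159 0.208]
 [0.65  0.156 0.207]]
bolt 318 [0.62881481 0.04472753 0.13533361] [0.65825084 0.24424156 0.1697509 ]
[0.05545662 0.9984611  0.64144516 0.14613996] 86.82093
100 [[0.8563, 0.3662, 0.1192], [0.8451, 0.018, 0.1202]]
120 [[0.7958, 0.3695, 0.1226], [0.7853, 0.0224, 0.1231]]
140 [[0.7377, 0.371, 0.1226], [0.7288, 0.0238, 0.1189]]
155 [[0.6947, 0.3756, 0.1231], [0.6852, 0.0276, 0.1224]]
200 [[0.9015, 0.3616, 0.1192], [0.64, 0.3577, 0.1127]]
210 [[0.8998, 0.3324, 0.1205], [0.6318, 0.3278, 0.1204]]
220 [[0.8967, 0.3027, 0.1249], [0.6377, 0.2986, 0.128]]
230 [[0.8983, 0.2754, 0.1189], [0.6383, 0.2723, 0.1218]]
250 [[0.8932, 0.2182, 0.1193], [0.6357, 0.2184, 0.1145]]
290 [[0.8864, 0.1047, 0.1199], [0.6273, 0.1085, 0.1142]]
300 [[0.8858, 0.0764, 0.1195], [0.657, 0.0805, 0.1162]]
310 [[0.8831, 0.0482, 0.1171], [0.6203, 0.0536, 0.1271]]
316 [[0.8764, 0.0313, 0.1246], [0.6312, 0.0371, 0.1263]]
knob [0.64878383 0.16574662 0.19011671] [0.64315277 0.15603638 0.17038533] [0.65322997 0.17135724 0.20638682] 57
```

Request:
apply_moves --motion '[{"gripper": 100, "delta_pos": [0.022, 0.044, 0], "roll": -5.2}, {"gripper": 100, "delta_pos": [0.022, 0.044, 0], "roll": -5.2}, {"gripper": 100, "delta_pos": [0.022, 0.044, 0], "roll": -5.2}, {"gripper": 100, "delta_pos": [0.022, 0.044, 0], "roll": -5.2}, {"gripper": 100, "delta_pos": [0.022, 0.044, 0], "roll": -5.2}]'

```text
t: 0.6
ee_pos: [0.3249, -0.2845, 0.2053]
ee_rot: [-3.14, 0.09, 0.0]
force: [1.0, -0.1, 0.0]
grip_width: 1.002
finger_force: 0.0
```

Request:
apply_moves --motion '[{"gripper": 100, "delta_pos": [0.022, 0.044, 0], "roll": 0}, {"gripper": 100, "delta_pos": [0.022, 0.044, 0], "roll": 0}, {"gripper": 100, "delta_pos": [0.022, 0.044, 0], "roll": 0}, {"gripper": 100, "delta_pos": [0.022, 0.044, 0], "roll": 0}, {"gripper": 100, "delta_pos": [0.022, 0.044, 0], "roll": 0}]'

```text
t: 1.1
ee_pos: [0.435, -0.0644, 0.2055]
ee_rot: [3.14, -0.083, 0.0]
force: [0.4, -0.8, 0.0]
grip_width: 0.998
finger_force: 0.0
```

Request:
apply_moves --motion '[{"gripper": 100, "delta_pos": [0.022, 0.042, 0], "roll": 0}, {"gripper": 100, "delta_pos": [0.022, 0.042, 0], "roll": 0}, {"gripper": 100, "delta_pos": [0.022, 0.042, 0], "roll": 0}, {"gripper": 100, "delta_pos": [0.022, 0.042, 0], "roll": 0}, {"gripper": 100, "delta_pos": [0.022, 0.042, 0], "roll": 0}]'

```text
t: 1.6
ee_pos: [0.545, 0.1456, 0.2051]
ee_rot: [3.14, -0.083, -0.001]
force: [0.3, -1.0, 1.1]
grip_width: 1.003
finger_force: 0.0
```

```bash
cat >> h.py <<'E'
def wristT():
    from scipy.spatial.transform import Rotation as Ro
    s=manip.get_state(); T=np.eye(4); T[:3,:3]=Ro.from_rotvec(s['ee_rot']).as_matrix(); T[:3,3]=s['ee_pos']
    return T@np.array(viewer.camera_info('wrist')['hand_eye'])
E
python3 - <<'E'
from h import *
T=wristT(); im,d=cam('wrist'); cv2.imwrite('pics/w1.png',im[:,:,::-1]); P=pts('wrist',d,T); np.save('/tmp/w1P.npy',P)
Z=P[...,2];I=im.astype(int);R,G,B=I[...,0],I[...,1],I[...,2];print(T.round(3))
near=(d>0)&(np.hypot(P[...,0]-.549,P[...,1]-.148)<.045)
print('jar',circ(P[near&(Z>.09)&(Z<.115)]),(near&(Z>.09)).sum())
k=(d>0)&(R>120)&(G<70)&(B<70)&(Z>.15)&(Z<.22); print('knob',k.sum()); 
if k.sum(): print(circ(P[k]),P[k].min(0),P[k].max(0))
E
```

```text
[[-0.053 -0.962 -0.267  0.622]
 [-0.999  0.051  0.013  0.143]
 [ 0.001  0.268 -0.964  0.385]
 [ 0.     0.     0.     1.   ]]
jar (array([548.5, 151. ]), np.float64(25.6), array([0.5498, 0.1507]), np.float64(0.101)) 18846
knob 189
(array([641.2, 161.3]), np.float64(7.5), array([0.6365, 0.1558]), np.float64(0.1933)) [0.63352966 0.1537675  0.15413059] [0.64586537 0.16208406 0.20739595]
```

View pics/w1.png

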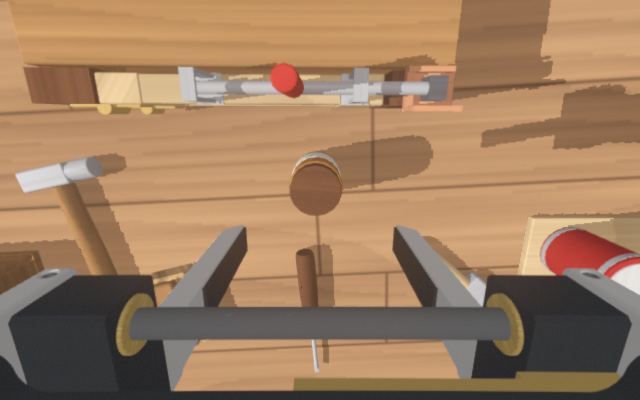

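Request:
apply_moves --motion '[{"gripper": 100, "delta_pos": [0.004, 0.004, -0.045], "roll": 0}, {"gripper": 100, "delta_pos": [0, 0, -0.045], "roll": 0}, {"gripper": 100, "delta_pos": [0, 0, -0.045], "roll": 0}, {"gripper": 100, "delta_pos": [0, 0, -0.02], "roll": 0}, {"gripper": 40, "delta_pos": [0, 0, 0], "roll": 0}]'

```text
t: 2.15
ee_pos: [0.5467, 0.1472, 0.0473]
ee_rot: [3.139, -0.083, -0.009]
force: [1.3, -0.6, 0.5]
grip_width: 0.949
finger_force: 0.0
```

Request:
apply_moves --motion '[{"gripper": 20, "delta_pos": [0, 0, 0], "roll": 0}, {"gripper": 20, "delta_pos": [0, 0, 0], "roll": 0}, {"gripper": 20, "delta_pos": [0, 0, 0], "roll": 0}, {"gripper": 20, "delta_pos": [0, 0, 0], "roll": 0}, {"gripper": 20, "delta_pos": [0, 0, 0], "roll": 0}]'

```text
t: 2.65
ee_pos: [0.5491, 0.1479, 0.0514]
ee_rot: [-3.14, 0.083, -0.003]
force: [-1.0, 2.8, 7.0]
grip_width: 0.594
finger_force: 30.0
```

Request:
apply_moves --motion '[{"gripper": 20, "delta_pos": [0, 0, 0.015], "roll": 0}, {"gripper": 20, "delta_pos": [0, 0, 0.03], "roll": 0}, {"gripper": 20, "delta_pos": [0, 0, 0.035], "roll": 0}, {"gripper": 20, "delta_pos": [0, 0, 0.035], "roll": 0}, {"gripper": 20, "delta_pos": [0, 0, 0.015], "roll": 0}]'

```text
t: 3.15
ee_pos: [0.5492, 0.1476, 0.1846]
ee_rot: [-3.14, 0.083, -0.006]
force: [0.3, 0.6, -4.2]
grip_width: 0.595
finger_force: 30.0
```

Request:
apply_moves --motion '[{"gripper": 20, "delta_pos": [-0.005, -0.015, 0], "roll": 3.6}, {"gripper": 20, "delta_pos": [-0.008, -0.025, 0], "roll": 6}, {"gripper": 20, "delta_pos": [-0.009, -0.03, 0], "roll": 6}, {"gripper": 20, "delta_pos": [-0.009, -0.03, 0], "roll": 6}, {"gripper": 20, "delta_pos": [-0.009, -0.03, 0], "roll": 6}]'

```text
t: 3.65
ee_pos: [0.5077, 0.0165, 0.181]
ee_rot: [3.068, 0.675, -0.001]
force: [0.2, -0.9, -4.4]
grip_width: 0.591
finger_force: 30.0
```

Request:
apply_moves --motion '[{"gripper": 20, "delta_pos": [-0.009, -0.03, 0], "roll": 6}, {"gripper": 20, "delta_pos": [-0.009, -0.03, 0], "roll": 6}, {"gripper": 20, "delta_pos": [-0.009, -0.03, 0], "roll": 6}, {"gripper": 20, "delta_pos": [-0.009, -0.03, 0], "roll": 6}, {"gripper": 20, "delta_pos": [-0.009, -0.03, 0], "roll": 6}]'

```text
t: 4.15
ee_pos: [0.4627, -0.1335, 0.1811]
ee_rot: [-2.789, -1.446, 0.0]
force: [0.6, 0.1, -4.2]
grip_width: 0.589
finger_force: 30.0
```

Request:
apply_moves --motion '[{"gripper": 20, "delta_pos": [-0.009, -0.03, 0], "roll": 6}, {"gripper": 20, "delta_pos": [-0.009, -0.03, 0], "roll": 6}, {"gripper": 20, "delta_pos": [-0.009, -0.03, 0], "roll": 6}, {"gripper": 20, "delta_pos": [-0.008, -0.03, 0], "roll": 6}, {"gripper": 20, "delta_pos": [-0.005, -0.025, 0], "roll": 6}]'

```text
t: 4.65
ee_pos: [0.4226, -0.2787, 0.1811]
ee_rot: [-2.32, -2.118, 0.0]
force: [-0.4, -0.3, -4.2]
grip_width: 0.591
finger_force: 30.0
```

Request:
apply_moves --motion '[{"gripper": 20, "delta_pos": [0, 0, 0], "roll": 3}, {"gripper": 20, "delta_pos": [0, 0, 0], "roll": 0}, {"gripper": 20, "delta_pos": [0, 0, 0], "roll": 0}, {"gripper": 20, "delta_pos": [0, 0, 0], "roll": 0}, {"gripper": 20, "delta_pos": [0, 0, 0], "roll": 0}]'

```text
t: 5.15
ee_pos: [0.4237, -0.277, 0.1806]
ee_rot: [2.268, 2.174, -0.0]
force: [-0.1, -0.1, -4.2]
grip_width: 0.591
finger_force: 30.0
```

```bash
python3 - <<'E'
from h import *
T=wristT(); im,d=cam('wrist'); cv2.imwrite('pics/w2.png',im[:,:,::-1]); P=pts('wrist',d,T); Z=P[...,2]
for n,c,z in(('red',(.428,-.177),.092),('blue',(.42,-.377),.092),('jar',(.424,-.277),.21)):
    m=(d>0)&(np.hypot(P[...,0]-c[0],P[...,1]-c[1])<.05)&(Z>z)&(Z<z+.03); print(n,m.sum(),circ(P[m]) if m.sum()>20 else '')
E
```

```text
red 5930 (array([ 427.2, -176.4]), np.float64(34.4), array([ 0.4272, -0.1756]), np.float64(0.1042))
blue 0 
jar 10427 (array([ 422.3, -276.6]), np.float64(32.9), array([ 0.4231, -0.2678]), np.float64(0.23))
```

View pics/w2.png

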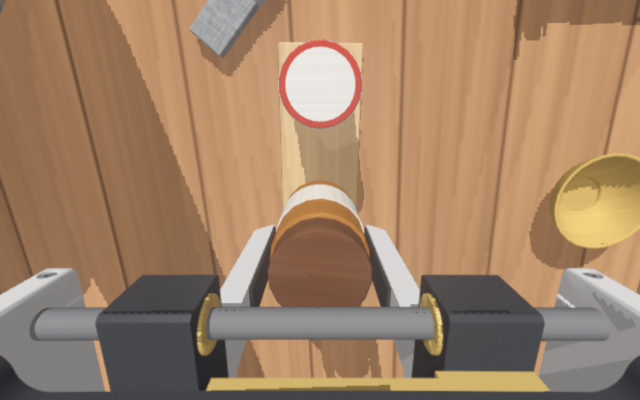

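Request:
apply_moves --motion '[{"gripper": 20, "delta_pos": [0.001, 0, -0.03], "roll": 0}, {"gripper": 20, "delta_pos": [0, 0, -0.04], "roll": 0}, {"gripper": 20, "delta_pos": [0, 0, -0.03], "roll": 0}, {"gripper": 20, "delta_pos": [0, 0, -0.01], "roll": 0}, {"gripper": 20, "delta_pos": [0, 0, 0], "roll": 0}]'

```text
t: 5.7
ee_pos: [0.4244, -0.2771, 0.0699]
ee_rot: [-2.267, -2.172, 0.0]
force: [0.0, -1.4, -3.6]
grip_width: 0.589
finger_force: 30.0
```

Request:
apply_moves --motion '[{"gripper": 20, "delta_pos": [0, 0, -0.002], "roll": 0}, {"gripper": 20, "delta_pos": [0, 0, -0.002], "roll": 0}, {"gripper": 20, "delta_pos": [0, 0, -0.001], "roll": 0}, {"gripper": 20, "delta_pos": [0, 0, -0.001], "roll": 0}, {"gripper": 20, "delta_pos": [0, 0, 0], "roll": 0}]'

```text
t: 6.2
ee_pos: [0.4246, -0.2775, 0.0646]
ee_rot: [2.268, 2.173, 0.0]
force: [-0.2, 0.2, -4.4]
grip_width: 0.592
finger_force: 30.0
```

Request:
apply_moves --motion '[{"gripper": 20, "delta_pos": [0, 0, -0.001], "roll": 0}, {"gripper": 20, "delta_pos": [0, 0, -0.001], "roll": 0}, {"gripper": 20, "delta_pos": [0, 0, -0.001], "roll": 0}, {"gripper": 20, "delta_pos": [0, 0, 0], "roll": 0}, {"gripper": 20, "delta_pos": [0, 0, 0], "roll": 0}]'

```text
t: 6.7
ee_pos: [0.4247, -0.2777, 0.0634]
ee_rot: [2.268, 2.173, -0.0]
force: [-10.5, 5.1, 22.7]
grip_width: 0.593
finger_force: 30.0
```

Request:
apply_moves --motion '[{"gripper": 20, "delta_pos": [0, 0, 0.001], "roll": 0}, {"gripper": 70, "delta_pos": [0, 0, 0], "roll": 0}, {"gripper": 90, "delta_pos": [0, 0, 0], "roll": 0}, {"gripper": 100, "delta_pos": [0, 0, 0], "roll": 0}, {"gripper": 100, "delta_pos": [0, 0, 0], "roll": 0}]'

```text
t: 7.2
ee_pos: [0.4246, -0.2775, 0.0624]
ee_rot: [2.268, 2.174, -0.0]
force: [0.5, -0.6, -0.6]
grip_width: 0.896
finger_force: 0.0
```

Request:
apply_moves --motion '[{"gripper": 100, "delta_pos": [0, 0, 0], "roll": 0}, {"gripper": 100, "delta_pos": [0, 0, 0.03], "roll": 0}, {"gripper": 100, "delta_pos": [0, 0, 0.045], "roll": 0}, {"gripper": 100, "delta_pos": [0, 0, 0.05], "roll": 0}, {"gripper": 100, "delta_pos": [0, 0, 0.05], "roll": 0}]'

```text
t: 7.7
ee_pos: [0.4242, -0.2771, 0.2394]
ee_rot: [-2.268, -2.174, 0.0]
force: [0.5, -0.3, 0.1]
grip_width: 1.002
finger_force: 0.0
```

Request:
apply_moves --motion '[{"gripper": 100, "delta_pos": [0.0145, 0.0292, 0], "roll": 5.95}, {"gripper": 100, "delta_pos": [0.0145, 0.0292, 0], "roll": 5.95}, {"gripper": 100, "delta_pos": [0.0145, 0.0292, 0], "roll": 5.95}, {"gripper": 100, "delta_pos": [0.0145, 0.0292, 0], "roll": 5.95}, {"gripper": 100, "delta_pos": [0.0145, 0.0292, 0], "roll": 5.95}]'

```text
t: 8.2
ee_pos: [0.4975, -0.1302, 0.2375]
ee_rot: [1.628, 2.686, -0.0]
force: [0.5, 0.5, -1.1]
grip_width: 1.0
finger_force: 0.0
```

Request:
apply_moves --motion '[{"gripper": 100, "delta_pos": [0.0145, 0.0292, 0], "roll": 5.95}, {"gripper": 100, "delta_pos": [0.0145, 0.0292, 0], "roll": 5.95}, {"gripper": 100, "delta_pos": [0.0145, 0.0292, 0], "roll": 5.95}, {"gripper": 100, "delta_pos": [0.0145, 0.0292, 0], "roll": 5.95}, {"gripper": 100, "delta_pos": [0.0145, 0.0292, 0], "roll": 5.95}]'

```text
t: 8.7
ee_pos: [0.57, 0.0159, 0.2374]
ee_rot: [-0.884, -3.015, 0.0]
force: [-0.0, 0.3, 0.2]
grip_width: 1.001
finger_force: 0.0
```

Request:
apply_moves --motion '[{"gripper": 100, "delta_pos": [0.0145, 0.0292, 0], "roll": 5.95}, {"gripper": 100, "delta_pos": [0.0145, 0.0292, 0], "roll": 5.95}, {"gripper": 100, "delta_pos": [0.0145, 0.0292, 0], "roll": 5.95}, {"gripper": 100, "delta_pos": [0.0145, 0.0292, 0], "roll": 5.95}, {"gripper": 100, "delta_pos": [0.0145, 0.0292, 0], "roll": 5.95}]'

```text
t: 9.2
ee_pos: [0.6425, 0.1619, 0.2373]
ee_rot: [-0.081, -3.14, 0.0]
force: [-1.1, -0.5, 1.2]
grip_width: 1.0
finger_force: 0.0
```

```bash
python3 - <<'E'
from h import *
cam('top');im,d=cam('top');P=pts('top',d);Z=P[...,2]
for n,c,z in(('red',(.428,-.177),.092),('blue',(.42,-.377),.092),('jar',(.424,-.277),.1)):
    m=(d>0)&(np.hypot(P[...,0]-c[0],P[...,1]-c[1])<.05)&(Z>z)&(Z<z+.03); print(n,m.sum(),circ(P[m]) if m.sum()>20 else '')
T=wristT(); im,d=cam('wrist'); cv2.imwrite('pics/w3.png',im[:,:,::-1]); P=pts('wrist',d,T);Z=P[...,2]
I=im.astype(int);R,G,B=I[...,0],I[...,1],I[...,2]
k=(d>0)&(R>120)&(G<70)&(B<70)&(Z>.2)&(Z<.215)&(np.hypot(P[...,0]-.642,P[...,1]-.161)<.03); print('knobtop',k.sum(),circ(P[k]) if k.sum()>10 else '')
s=manip.get_state(); print(s['ee_pos'],s['ee_rot'],s['q'])
E
```

```text
red 512 (array([ 428.4, -177.1]), np.float64(34.5), array([ 0.4284, -0.1759]), np.float64(0.1042))
blue 487 (array([ 420. , -376.6]), np.float64(33.8), array([ 0.4197, -0.3748]), np.float64(0.1045))
jar 296 (array([ 425.4, -277.5]), np.float64(25.7), array([ 0.4252, -0.2764]), np.float64(0.1134))
knobtop 161 (array([640.8, 161.8]), np.float64(7.1), array([0.6431, 0.1615]), np.float64(0.2067))
[0.64213355 0.16193003 0.23645815] [-8.43234681e-02 -3.13934895e+00  3.71873403e-04] [ 1.91725190e-01  5.42193709e-01  1.11071845e+00  9.84433727e-06
  1.48981682e+00 -1.32536450e+00]
```

View pics/w3.png

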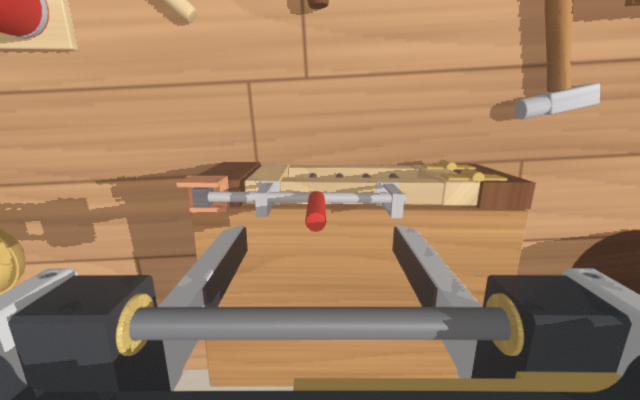

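Request:
apply_moves --motion '[{"gripper": 100, "delta_pos": [0, -0.0005, -0.025], "roll": 0}, {"gripper": 100, "delta_pos": [0, 0, -0.025], "roll": 0}, {"gripper": 100, "delta_pos": [0, 0, -0.013], "roll": 0}, {"gripper": 60, "delta_pos": [0, 0, 0], "roll": 0}, {"gripper": 20, "delta_pos": [0, 0, 0], "roll": 0}]'

```text
t: 9.85
ee_pos: [0.6424, 0.1597, 0.1756]
ee_rot: [0.089, 3.139, 0.0]
force: [0.6, -1.3, 0.0]
grip_width: 0.864
finger_force: 0.0
```

Request:
apply_moves --motion '[{"gripper": 0, "delta_pos": [0, 0, 0], "roll": 0}, {"gripper": 0, "delta_pos": [0, 0, 0], "roll": 0}, {"gripper": 0, "delta_pos": [0, 0, 0], "roll": 0}, {"gripper": 0, "delta_pos": [0, 0, 0], "roll": 0}, {"gripper": 0, "delta_pos": [0, 0, 0], "roll": 0}]'

```text
t: 10.35
ee_pos: [0.6421, 0.1601, 0.1745]
ee_rot: [0.087, 3.14, -0.0]
force: [-0.6, 0.2, -0.0]
grip_width: 0.441
finger_force: 0.0
```

Request:
apply_moves --motion '[{"gripper": 0, "delta_pos": [0, 0, 0], "roll": 0}, {"gripper": 0, "delta_pos": [0, 0, 0], "roll": 0}, {"gripper": 0, "delta_pos": [0, 0, 0], "roll": 0}, {"gripper": 0, "delta_pos": [0, 0, 0], "roll": 0}, {"gripper": 0, "delta_pos": [0, 0, 0], "roll": 0}]'

```text
t: 10.85
ee_pos: [0.6421, 0.1601, 0.1744]
ee_rot: [-0.087, -3.14, -0.0]
force: [0.2, 0.0, -0.9]
grip_width: 0.162
finger_force: 30.0
```

Request:
apply_moves --motion '[{"gripper": 0, "delta_pos": [0, 0, 0.003], "roll": 0}, {"gripper": 0, "delta_pos": [0, 0, 0.003], "roll": 0}, {"gripper": 0, "delta_pos": [0, 0, 0.003], "roll": 0}, {"gripper": 0, "delta_pos": [0, 0, 0.002], "roll": 0}, {"gripper": 0, "delta_pos": [0, 0, 0], "roll": 0}]'

```text
t: 11.35
ee_pos: [0.6421, 0.1601, 0.1859]
ee_rot: [0.087, 3.14, 0.0]
force: [-0.2, 0.3, -1.7]
grip_width: 0.163
finger_force: 30.0
```

Request:
apply_moves --motion '[{"gripper": 0, "delta_pos": [0.0002, 0.004, 0], "roll": 0}, {"gripper": 0, "delta_pos": [0.0002, 0.004, 0], "roll": 0}, {"gripper": 0, "delta_pos": [0.0003, 0.004, 0], "roll": 0}, {"gripper": 0, "delta_pos": [0.0002, 0.004, 0], "roll": 0}, {"gripper": 0, "delta_pos": [0.0002, 0.004, 0], "roll": 0}]'

```text
t: 11.85
ee_pos: [0.6432, 0.1805, 0.1853]
ee_rot: [-0.087, -3.14, 0.0]
force: [1.1, -1.3, -2.0]
grip_width: 0.166
finger_force: 30.0
```

Request:
apply_moves --motion '[{"gripper": 0, "delta_pos": [0.0002, 0.004, 0], "roll": 0}, {"gripper": 0, "delta_pos": [0.0002, 0.004, 0], "roll": 0}, {"gripper": 0, "delta_pos": [0.0003, 0.004, 0], "roll": 0}, {"gripper": 0, "delta_pos": [0.0002, 0.004, 0], "roll": 0}, {"gripper": 0, "delta_pos": [0.0002, 0.004, 0], "roll": 0}]'

```text
t: 12.35
ee_pos: [0.6443, 0.2004, 0.1854]
ee_rot: [-0.087, -3.14, 0.0]
force: [0.7, -2.1, -3.1]
grip_width: 0.165
finger_force: 30.0
```

Request:
apply_moves --motion '[{"gripper": 0, "delta_pos": [-0.0041, 0.0002, 0], "roll": -1.9}, {"gripper": 0, "delta_pos": [-0.0041, 0.0003, 0], "roll": -1.9}, {"gripper": 0, "delta_pos": [-0.0041, 0.0004, 0], "roll": -1.9}, {"gripper": 0, "delta_pos": [-0.0041, 0.0005, 0], "roll": -1.9}, {"gripper": 0, "delta_pos": [-0.0041, 0.0005, 0], "roll": -1.9}]'

```text
t: 12.85
ee_pos: [0.6242, 0.2025, 0.1858]
ee_rot: [0.349, 3.12, 0.001]
force: [5.4, 0.4, -2.8]
grip_width: 0.166
finger_force: 30.0
```

```bash
python3 - <<'E'
from h import *
im,d=cam('top'); c=cv2.resize(im[140:215,185:330],None,fx=5.4,fy=5.4,interpolation=cv2.INTER_CUBIC)
im2,d2=cam('scene'); c2=cv2.resize(im2[185:285,270:430],None,fx=4,fy=4,interpolation=cv2.INTER_CUBIC)[:,:,:]
w,_=cam('wrist')
w=cv2.resize(w[100:300],None,fx=1.2,fy=1.0)[:190]
c=cv2.resize(c,(783,405)); o=np.zeros((600,800,3),np.uint8); o[:405,:783]=c; o[405:595,:768]=w
cv2.imwrite('pics/g1.png',o[:,:,::-1])
E
```

```text
(no output)
```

View pics/g1.png

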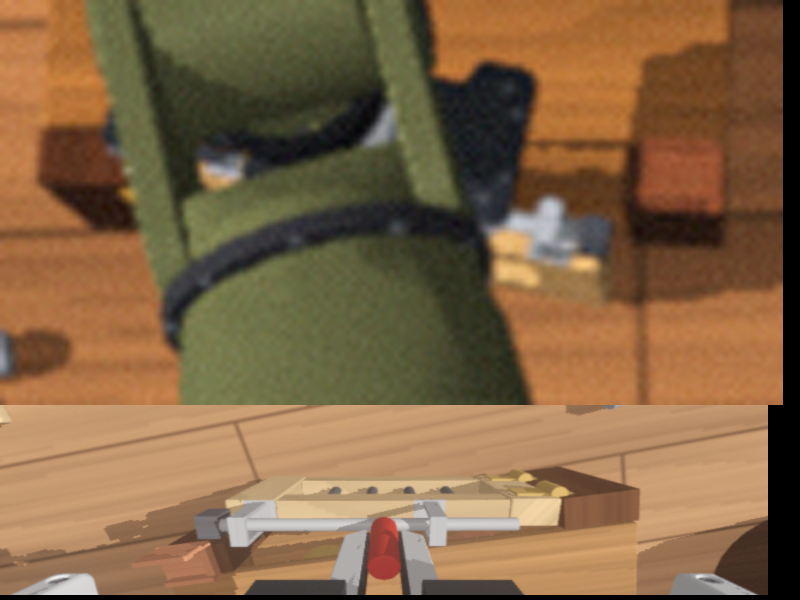

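The gate is swinging with the knob: its stile is off the post (about 500–610, 240–300 in the upper crop) and the red knob sits between the pads (about 385, 545 below). I'll go on with the second half.

Request:
apply_moves --motion '[{"gripper": 0, "delta_pos": [-0.004, 0.0008, 0], "roll": -1.9}, {"gripper": 0, "delta_pos": [-0.004, 0.0009, 0], "roll": -1.9}, {"gripper": 0, "delta_pos": [-0.004, 0.001, 0], "roll": -1.9}, {"gripper": 0, "delta_pos": [-0.004, 0.0012, 0], "roll": -1.9}, {"gripper": 0, "delta_pos": [-0.004, 0.0013, 0], "roll": -1.9}]'

```text
t: 13.5
ee_pos: [0.6043, 0.2072, 0.1856]
ee_rot: [0.605, 3.081, 0.001]
force: [7.0, -1.7, -2.5]
grip_width: 0.161
finger_force: 30.0
```

```bash
python3 - <<'E'
from h import *
T=wristT(); im,d=cam('wrist'); P=pts('wrist',d,T); np.save('/tmp/wP.npy',P)
im2=im.copy(); cv2.imwrite('pics/w4.png',im2[:,:,::-1])
Z=P[...,2]; I=im.astype(int);R,G,B=I[...,0],I[...,1],I[...,2]
# gate top face: light wood at z~.12
m=(d>0)&(Z>.114)&(Z<.126)&(R>180)&(G>140)&(B>80)&(P[...,0]<.66)
q=P[m];print(m.sum(),q.min(0),q.max(0)); print(cv2.minAreaRect((q[:,:2]*1000).astype(np.float32)))
# bolt line
s=(d>0)&(Z>.14)&(Z<.17)&(abs(R-B)<25)&(P[...,0]<.66)
v=cv2.fitLine(P[s][:,:2].astype(np.float32),cv2.DIST_HUBER,0,.01,.01).ravel();print(s.sum(),v,np.degrees(np.arctan2(v[1],v[0])))
E
```

```text
4984 [0.55251873 0.10767394 0.11400758] [0.6598438  0.33756264 0.1255498 ]
((607.6425170898438, 219.1651611328125), (243.17462158203125, 32.22886657714844), 70.45716857910156)
4403 [0.36651373 0.93041265 0.59228265 0.18278049] 68.49923
```

View pics/w4.png

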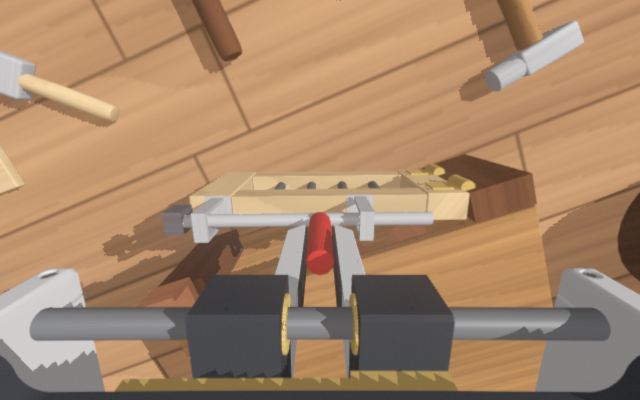

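```bash
python3 - <<'E'
import numpy as np,cv2
from h import *
P=np.load('/tmp/w1P.npy'); im=cv2.imread('pics/w1.png')[:,:,::-1]
def f(P,im,c):
    I=im.astype(int);R,B=I[...,0],I[...,2];Z=P[...,2]
    vv,uu=np.mgrid[:400,:640]
    s=(Z>.138)&(Z<.152)&(abs(R-B)<25)&c(uu,vv)
    v=cv2.fitLine(P[s][:,:2].astype(np.float32),cv2.DIST_HUBER,0,.01,.01).ravel();print(s.sum(),v,np.degrees(np.arctan2(v[1],v[0])))
f(P,im,lambda u,v:(u>225)&(u<425)&(v>75)&(v<100)&((u<265)|(u>305))&((u<345)|(u>368)))
im=cv2.imread('pics/w4.png')[:,:,::-1];P=np.load('/tmp/wP.npy'); P=P-[0,0,.0115]
f(P,im,lambda u,v:(u>190)&(u<430)&(v>208)&(v<235)&((u<295)|(u>345))&((u<354)|(u>375))&((u<193)|(u>231)))
E
```

```text
1697 [0.05820269 0.9983048  0.6396869  0.1320156 ] 86.66334
1470 [0.369877  0.9290807 0.611601  0.2307979] 68.29196
```

Request:
apply_moves --motion '[{"gripper": 0, "delta_pos": [-0.0012, 0.0005, 0], "roll": -0.6}, {"gripper": 0, "delta_pos": [0, 0, 0], "roll": 0}, {"gripper": 0, "delta_pos": [0, 0, 0], "roll": 0}, {"gripper": 0, "delta_pos": [0, 0, 0], "roll": 0}, {"gripper": 0, "delta_pos": [0, 0, 0], "roll": 0}]'

```text
t: 14.05
ee_pos: [0.6031, 0.2077, 0.1856]
ee_rot: [0.618, 3.079, 0.0]
force: [4.7, 0.1, -1.9]
grip_width: 0.166
finger_force: 30.0
```

```bash
python3 -c "
from bench import manip
s=manip.get_state();print(s['ee_pos'],s['force'],s['finger_force'],s['joint_vel']);print(manip.job_done())"
```

```text
[0.60314871 0.20766517 0.18563852] [ 4.67120747  0.10076933 -1.90711512] 29.999563694000244 [9.94210040e-04 4.87594986e-04 5.14737241e-04 7.70347131e-05
 4.92859329e-04 7.31740260e-05]
the job is handed in; nothing more can be done
None
```

The job is handed in: the jar stands upright within about 1 mm of the middle of the gap between the tins, the bolt is drawn about 40 mm and clear of the keeper, and the gate is held by the knob at about 0.33 rad (8 cm ajar), at 14 s of the 61 s allowed; no verdict came back.

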